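# Reset the handle jig: spacer out sideways, dowel fed down the guide tube

## Task

Set the sloping jig up for a long teapot handle: draw the wooden spacer block out by its tab through the open side of the jig and lay it in the shallow wooden tray. Then take the dowel from its rest and feed it endwise down through the guide tube, in line and without forcing it, until its end meets the stop plate, and let go. Leave the pots and other things on the table where they are.

Things in the scene. Friction and masses are not known exactly. Their poses are not given: they have to be found in the camera images.
- guide_mouth (a point): Middle of the upper mouth of the jig's steel guide tube, on the bore axis, 125 mm above the table. The tube slopes 28 deg down from level. -y is the feed direction (down the bore), x is level, across the jig away from its open side, z square to the slope, upward. Bore 18 mm, 25 mm outside, 100 mm long; its upper 18 mm flares to 29 mm bore, 36 mm outside. Fixed on a plywood post and base.
- guide: The tube and the steel bay below it as one fixed body, origin and axes those of guide_mouth. The bay runs from 102 to 150 mm past the mouth along the feed: floor 20 mm below the bore axis, wall on the +x side, bridge over the top (19 to 25 mm above the axis). It is open only at -x, where floor and bridge end 24 mm from the axis. Friction may hold the dowel: push it home.
- stop_face (a point): The point where the bore axis meets the near face of the stop plate that closes the bay's lower end, 150 mm past the mouth. Axes as the guide's. The dowel is home when its end meets this face: its middle is then 10 mm past the mouth and 130 mm of it still stands out.
- spacer_block (a point): Middle of the block of the loose hardwood spacer (about 60 g) that fills the bay and blocks the bore: 36 mm (x) by 38 mm (y, along the feed) by 36 mm high (z), axes as the guide's at the start. It stands on the bay's floor within 3 mm of the stop plate, 3 mm under the bridge. It comes out only along the guide's -x; 60 mm of travel clears the bridge.
- spacer_tab (a point): Place to grip the spacer: its tab sticks out of the block to -x, clear of the bay, 14 mm wide (y), 16 mm high (z), 67 mm long, ending 25 mm beyond this point. The point is midway in width and height, 60 mm to -x and 6 mm to +z of the block's middle, 24 mm above the block's underside.
- spacer: The spacer (block with tab) as a whole; origin at the middle of the block's underside, axes as above.
- dowel_center (a point): Middle of the loose light-wood dowel: 14 mm diameter, 280 mm long with rounded ends, both alike, about 40 g; y lies along it. At the start it lies level, its axis 55 mm above the table, within 15 mm of the middle of its rest; the end towards -y is the handier one to feed first.
- dowel: The dowel as a whole; origin and axes those of dowel_center.
- dowel_rest: Low wooden rest under the dowel, fixed; origin on the table under its middle, y along the dowel. Base 45 mm (x) by 260 mm, 12 mm high. Two U-shaped supports, 12 mm thick along y and 32 mm wide, up to 58 mm high, at y = -100 and +115 mm; between them the dowel is free.
- tray_in (a point): Centre of the inner floor of the shallow open wooden tray, fixed, about 6 mm above the table: 170 mm (x) by 150 mm (y) outside, 22 mm high, walls 6 mm.
Things that resemble listed ones, but are neither listed nor needed, are in the scene too. Leave any red look-alike of the spacer alone.

How it is judged:
By the outcome, as a careful person would: the job done as asked, in the order asked, and still so for the second after the job is handed in, with the robot touching nothing.
It also fails if it takes over 66 s, if anything falls off the work surface, if the arm or the gripper's body presses on something with over 40 N, if the wrist force passes 120 N, or if a joint passes its speed limit or range.

## Robot

A 6-joint arm with a two-finger parallel gripper is mounted at the origin on the work surface. World frame = base frame: x ahead of the robot, y to its left, z up, the work surface at z = 0. Lengths are in mm, angles in rad, forces in N, time in s.
With the tool pointing down it reaches from about 275 to 750 mm from the base axis. Payload 10.2 kg.
Tool frame: the origin (TCP) lies between the finger pads; the fingertips stand 17 mm ahead of it and the grasp point (between the pads) lies 2 mm behind it (tips_ahead is the distance from the TCP to the fingertips, in mm); z points along the fingers, y is the line along which they close (so a half turn about z gives the same grasp; the last joint's range is limited). The gripper opens to 85 mm and grips with 20 to 120 N. Pads are 22 mm wide; open, the fingers measure 114 mm over their backs; the gripper's body (76 mm by 85 mm) begins 54 mm behind the grasp point. The pads swing forward as they close: fully open they stand 13 mm farther back than shut.
Start: joints at [-0.223, 0.313, 1.498, -0, 1.331, -0.223], TCP at [525.006, -0.013, 212.094] pointing down, gripper open.
Joint ranges: [-2.94, 2.94], [-0.97, 2.17], [0.19, 2.56], [-1.23, 4.37], [0.02, 3.11], [-2.88, 2.88]. Speed limits (rad/s): [2.39, 2.39, 3.01, 3.14, 3.14, 3.14].

## Interface

Orientations are given as a unit quaternion [w, x, y, z].
In Python, from rig import sense, capture, finish_job, boxes_of, tips_ahead gives the robot as it stands.
- The arm moves only by the tool drive_tool, never from a script. Its argument "commands" is text: rows parted by semicolons, each of 7 numbers parted by spaces: the shift along the world's x, y, z in units of 0.1 m (1.0 is 0.1 m), then the turn, a rotation vector about the world's x, y, z in units of pi/4 rad (1.0 is pi/4 rad), then the opening in per cent of the stroke, from 0 (shut) to 100 (fully open). A call has 1 to 20 rows; each row shifts and turns the commanded pose from where the row before left it; what a row does not reach is not made up. A row lasts 1/12 s, in which the tool goes at most 41.7 mm and 7.16 degrees, less where a joint would pass 70% of its speed; a pose out of reach is approached as far as the arm can. A call with a number of a shift or a turn outside -1 to 1 is refused whole. A call with a gripper value outside its range is refused whole. The fingers move at their own pace and stop on an object; "force" is the grip in N (left out, the last holds). Time passes only in rows, so rows that do not move let the fingers close. It gives the time, the measured TCP pose, the force, the opening and the grip force at its end, in the units of the state.
- sense(): the state, without advancing time (a new reading comes with each control period).
- capture(name): name is "scene" or "side" or "wrist"; returns a dict with "pixels" (400x640x3 uint8, blue, green, red), "fov_y" (degrees; the focal length in pixels is half the picture's height over the tangent of half this angle, whatever the lens; pixels are square), "cx", "cy" (the principal point, pixels), "position" and "attitude" of the camera in the world; the wrist camera has in their place "tool_from_camera" (4x4, takes a point from camera to tool coordinates, whose origin is the TCP and whose axes are the flange's). Camera axes: x right, y down, z forward; pixel columns grow to the right and rows downward; lengths in mm; the calibration is good to about 2 mm. A picture is of the moment at which its call begins: read the wrist's pose just before it. There is no depth.
- finish_job(): hands the job in; it is judged then, once.
Trained networks look in a picture, given as the dict that the camera call returned (one of the last four; its "shot" number tells which), for a name from the list of things; names that differ only in an ending like _2 or _b are one class to them, and where a whole thing is asked for, a point or a joint stands for the part that bears it (a point fixed in the world has none). Each returns a list of dicts, best first, with "confidence" (0 to 1); they miss things now and then, are a little off and sometimes report something else, mostly with a low value. They report only what shows in the picture. A call takes as long as a camera call. They do not tell look-alikes from the thing itself.
- boxes_of(picture, name): "position" ([column, row] in pixels, amid what is visible of it).
The state is a dict: "time_s": time; "joints": joint angles; "dq": joint speeds; "tau": joint torques, N m; "eef_pos": TCP position; "ee_rot": TCP orientation; "force": force on the tool from outside, world axes, zero at the start; "wrist_torque": the same for the moment, N m; "grip_width": opening from 0.0 (shut) to 1.0 (fully open); "grip_force": force on a finger pad.
Only numpy, scipy, OpenCV 4.12 (cv2) and the standard library are available. Lean on these libraries where they do the work, as an engineer would, in place of code of your own. Each camera call takes 0.05 s, during which the arm holds its last target. There are 200 camera calls.

## Working session

There is one attempt and no reset: what is moved stays moved. The work goes in short steps, Python scripts to look and compute and a tool call to move; the robot and the scene stay as the last step left them, time stands still between calls to the robot, and variables do not carry over. Pictures are saved under pics/ and viewed, at most 10 in all, crops included, and the job is handed in when it is done.

Besides the shell and the picture viewer there is one more tool, called as name(argument=value, ...) on one line, values as JSON. drive_tool: Moves the arm, as the interface text tells. Shifts and turns lie within -1 to 1; 1 stands for 0.1 m of shift or pi/4 rad of turn. Its arguments: {"type":"object","properties":{"commands":{"type":"string"},"force":{"type":"number"}},"required":["commands"]}

```bash
mkdir -p pics; ls; cat > h.py <<'E'
import numpy as np, cv2
from rig import sense, capture, finish_job, boxes_of, tips_ahead
from scipy.spatial.transform import Rotation as R
def rot(q): q=np.array(q); return R.from_quat([q[1],q[2],q[3],q[0]]).as_matrix()
def cam(p,st=None):
    f=p["pixels"].shape[0]/2/np.tan(np.radians(p["fov_y"])/2)
    if "tool_from_camera" in p:
        T=np.array(p["tool_from_camera"]);Rt=rot(st["ee_rot"])
        return f,p["cx"],p["cy"],Rt@T[:3,3]+np.array(st["eef_pos"]),Rt@T[:3,:3]
    a=np.array(p["attitude"]); M=a if a.shape==(3,3) else rot(a)
    return f,p["cx"],p["cy"],np.array(p["position"]),M
def ray(c,uv):
    f,cx,cy,o,M=c; d=M@np.array([(uv[0]-cx)/f,(uv[1]-cy)/f,1]); return o,d/np.linalg.norm(d)
def atz(c,uv,z):
    o,d=ray(c,uv); return o+d*(z-o[2])/d[2]
def proj(c,P):
    f,cx,cy,o,M=c; q=(np.atleast_2d(P)-o)@M; return np.c_[cx+f*q[:,0]/q[:,2],cy+f*q[:,1]/q[:,2]]
def tri(rays):
    A=np.zeros((3,3));b=np.zeros(3)
    for o,d in rays:
        Q=np.eye(3)-np.outer(d,d);A+=Q;b+=Q@o
    x=np.linalg.solve(A,b); return x,[np.linalg.norm((np.eye(3)-np.outer(d,d))@(x-o)) for o,d in rays]
E
python3 - <<'E'
from h import *
np.set_printoptions(precision=1,suppress=True)
for n in ["scene","side","wrist"]:
    s=sense();p=capture(n); cv2.imwrite(f"pics/{n}0.png",p["pixels"])
    c=cam(p,s); print(n,c[0],c[3],c[4][:,2])
    for k in ["guide_mouth","stop_face","spacer_block","spacer_tab","dowel_center","dowel_rest","tray_in","guide","spacer","dowel"]:
        print(k,[(np.round(b["position"]),round(b["confidence"],2)) for b in boxes_of(p,k)[:3]])
E
```

```text
pics
scene 384.7199884396236 [1054.5 -262.5  884.9] [-0.6  0.3 -0.8]
guide_mouth [(array([314., 253.]), 0.89)]
stop_face [(array([311., 253.]), 0.76)]
spacer_block [(array([193., 229.]), 0.59), (array([360., 158.]), 0.56), (array([460., 229.]), 0.53)]
spacer_tab [(array([195., 226.]), 0.78), (array([462., 228.]), 0.76), (array([360., 164.]), 0.71)]
dowel_center [(array([384., 188.]), 0.94)]
dowel_rest [(array([381., 200.]), 0.73)]
tray_in [(array([211., 287.]), 0.68)]
guide [(array([313., 251.]), 0.88)]
spacer [(array([462., 227.]), 0.85), (array([361., 159.]), 0.72)]
dowel [(array([384., 189.]), 0.9)]
side 478.6531589606973 [-281.   699.4  772.8] [ 0.6 -0.6 -0.6]
guide_mouth [(array([300., 173.]), 0.61)]
stop_face [(array([302., 177.]), 0.8), (array([318., 184.]), 0.31)]
spacer_block [(array([295., 305.]), 0.96), (array([159., 253.]), 0.86), (array([440., 194.]), 0.78)]
spacer_tab [(array([321., 184.]), 0.76), (array([155., 252.]), 0.68), (array([296., 310.]), 0.64)]
dowel_center [(array([251., 250.]), 0.8), (array([246., 267.]), 0.24)]
dowel_rest [(array([247., 267.]), 0.7)]
tray_in [(array([405., 176.]), 0.7), (array([252., 254.]), 0.34)]
guide [(array([302., 178.]), 0.78)]
spacer [(array([156., 250.]), 0.79), (array([320., 184.]), 0.77), (array([296., 310.]), 0.64)]
dowel [(array([259., 253.]), 0.83)]
wrist 283.8439061490802 [525.1  69.9 373.2] [ 0.  -0.3 -1. ]
guide_mouth [(array([353., 222.]), 0.7)]
stop_face [(array([351., 226.]), 0.75)]
spacer_block [(array([299., 249.]), 0.86), (array([161., 380.]), 0.57), (array([351., 225.]), 0.36)]
spacer_tab [(array([296., 247.]), 0.97), (array([162., 380.]), 0.79)]
dowel_center [(array([202.,  49.]), 0.64)]
dowel_rest [(array([223.,  42.]), 0.98)]
tray_in []
guide [(array([351., 226.]), 0.73), (array([202.,  52.]), 0.66)]
spacer [(array([162., 382.]), 0.83), (array([296., 248.]), 0.66)]
dowel [(array([203.,  51.]), 0.82), (array([278., 334.]), 0.55)]
```

View pics/scene0.png

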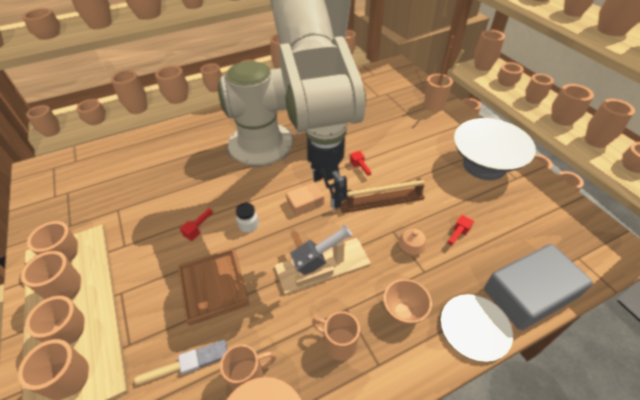

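View pics/side0.png

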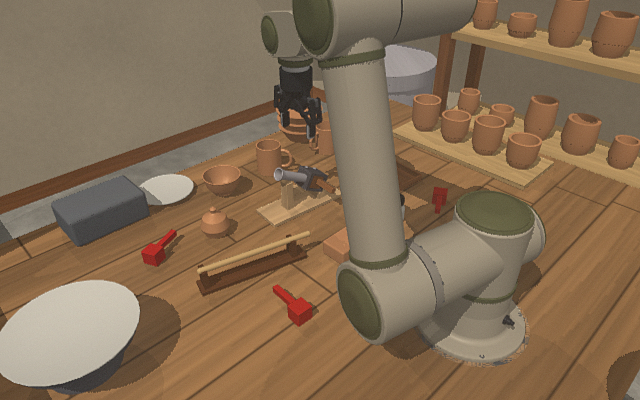

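View pics/wrist0.png

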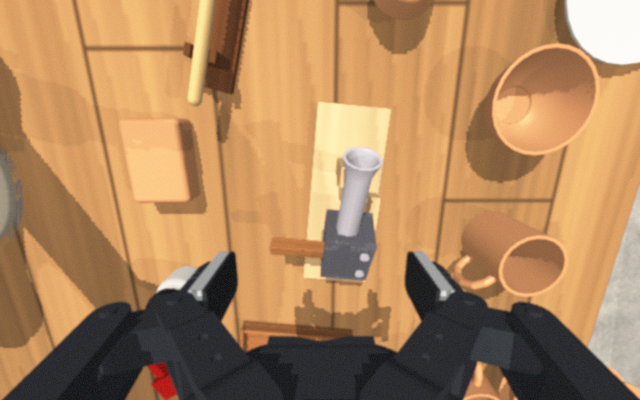

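The wrist view shows the jig mouth at about (362,160), the bay at about (348,245), the tab pointing left to (272,246), and the near dowel end at (195,100). The scene view shows the tray at about (212,287) and the dowel running (345,190)–(424,183). The red look-alikes aren't needed. Next I'll fit a model and overlay it.

```bash
cat >> h.py <<'E'
def jig(m,yaw):
    """m=(x,y) of mouth, yaw of guide: columns of axes in world"""
    s=np.radians(28); x=np.array([np.cos(yaw),np.sin(yaw),0]); h=np.array([-np.sin(yaw),np.cos(yaw),0])
    y=h*np.cos(s)+np.array([0,0,np.sin(s)]); z=np.cross(x,y)
    return np.array([m[0],m[1],125.]),np.c_[x,y,z]
E
cat > ov.py <<'E'
from h import *
np.set_printoptions(precision=2,suppress=True)
import pickle
s=sense(); P={n:capture(n) for n in ["scene","side","wrist"]}
C={n:cam(P[n],s) for n in P}
pickle.dump((P,C),open("shots.pkl","wb"))
w=C["wrist"]
m=atz(w,(362,159),125); tabe=atz(w,(272,246),60)
print("mouth",m,"tri",tri([ray(w,(362,159)),ray(C["side"],(279,175)),ray(C["scene"],(346,234))]))
def axis_from(px): 
    a=atz(w,px,125-125*np.sin(np.radians(28))+0); return a
bot=axis_from((348,245)); d=m-bot; yaw=np.arctan2(-d[0],d[1]); print("yaw",yaw, bot)
de=atz(w,(195,100),55); print("dowel near end",de)
d2=[atz(C["side"],q,55) for q in [(200,269),(309,236)]]; d3=[atz(C["scene"],q,55) for q in [(348,191),(424,183)]]; print(d2,d3)
print("tray",atz(C["scene"],(213,290),6))
o,A=jig(m,yaw)
def crop(n,r,k):
    im=P[n]["pixels"][r[1]:r[3],r[0]:r[2]]; return cv2.resize(im,None,fx=k,fy=k,interpolation=cv2.INTER_CUBIC)
cv=np.zeros((600,800,3),np.uint8)
def put(n,r,k,x,y):
    i=crop(n,r,k)
    for t in range(r[0]-r[0]%10+10,r[2],10): cv2.line(i,((t-r[0])*k,0),((t-r[0])*k,4 if t%50 else 12),(0,0,255),1)
    for t in range(r[1]-r[1]%10+10,r[3],10): cv2.line(i,(0,(t-r[1])*k),(4 if t%50 else 12,(t-r[1])*k),(0,0,255),1)
    cv[y:y+i.shape[0],x:x+i.shape[1]]=i
put("wrist",(250,100,400,300),3,0,0); put("scene",(265,215,365,285),3,460,0); put("side",(250,155,350,225),3,460,220)
put("scene",(330,165,430,205),3,460,440) ; 
cv2.imwrite("pics/crops1.png",cv)
E
python3 ov.py
```

```text
mouth [561.    39.22 125.  ] tri (array([563.95,  36.2 , 115.29]), [np.float64(2.3532369381899807), np.float64(1.7637365563363128), np.float64(2.080577759208348)])
yaw -0.034605126492189914 [557.27 -68.54  66.32]
dowel near end [392.44  92.2   55.  ]
[array([463.28, 350.24,  55.  ]), array([381.08, 101.33,  55.  ])] [array([391.5 , 137.89,  55.  ]), array([466.12, 355.14,  55.  ])]
tray [ 497.56 -310.66    6.  ]
```

View pics/crops1.png

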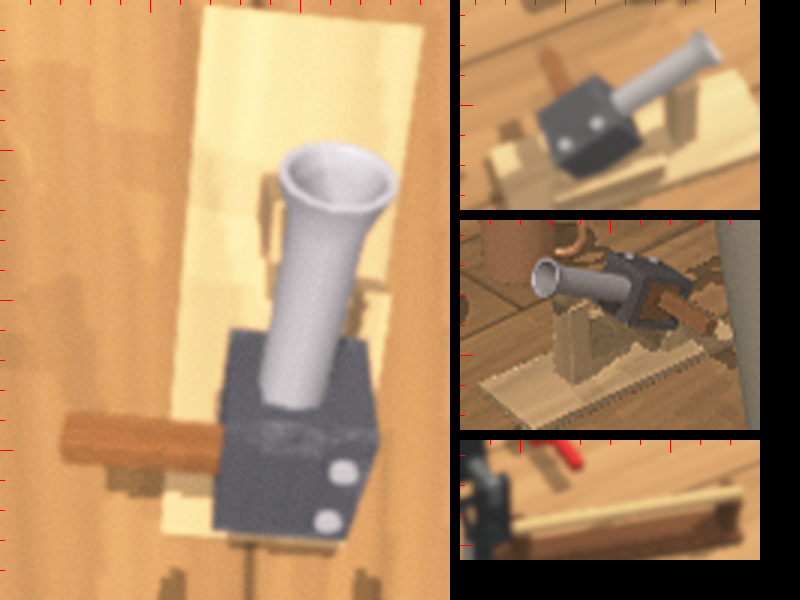

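```bash
cat > fit.py <<'E'
from h import *
import pickle; from scipy.optimize import least_squares
np.set_printoptions(precision=2,suppress=True)
P,C=pickle.load(open("shots.pkl","rb")); w=C["wrist"]
def res(p,full=False):
    o,A=jig(p[:2],p[2]); 
    r=[proj(w,o)[0]-(362.8,159.3), proj(C["scene"],o)[0]-(347.3,231.7), proj(C["side"],o)[0]-(278,174),
       (proj(w,o+A@[0,-98,0])[0]-(348.5,231.7))*[1,.3], proj(w,o+A@[-85,-130,4])[0]-(271.3,245.7),
       proj(C["side"],o+A@[-85,-130,4])[0]-(336,188)]  
    return np.concatenate(r)
f=least_squares(res,[561,39,-.03],loss="soft_l1"); print(f.x,res(f.x).reshape(-1,2))
o,A=jig(f.x[:2],f.x[2]); print("tabpt",o+A@[-60,-130,4],"stop",o+A@[0,-150,0],"mouth",o)
print(A)
im=P["wrist"]["pixels"]
def poly(c,im,L): 
    for a,b in L:
        q=proj(c,np.array([o+A@a,o+A@b])); cv2.line(im,tuple(int(round(v*16*3)) for v in q[0]),tuple(int(round(v*16*3)) for v in q[1]),(0,255,0),1,cv2.LINE_AA,4)
L=[([0,0,0],[0,-150,0])]
for r,y in [(18,0),(12.5,-30)]:
    t=np.linspace(0,6.283,25)
    for a,b in zip(t,t[1:]): L.append(([r*np.cos(a),y,r*np.sin(a)],[r*np.cos(b),y,r*np.sin(b)]))
for z in (-4,12):
    q=[[-18,-123,z],[-85,-123,z],[-85,-137,z],[-18,-137,z]]; L+=list(zip(q,q[1:]))
q=[[-24,-102,25],[-24,-150,25],[20,-150,25],[20,-102,25],[-24,-102,25]]; L+=list(zip(q,q[1:]))
out=[]
for n,r in [("wrist",(250,100,390,290)),("side",(250,150,370,230)),("scene",(265,205,385,285))]:
    i=cv2.resize(P[n]["pixels"],None,fx=3,fy=3,interpolation=cv2.INTER_CUBIC); poly(C[n],i,L); out.append(i[r[1]*3:r[3]*3,r[0]*3:r[2]*3])
cv=np.zeros((600,800,3),np.uint8); cv[:570,:420]=out[0]; cv[:240,430:790]=out[1]; cv[250:490,430:790]=out[2]
cv2.imwrite("pics/fit1.png",cv)
E
python3 fit.py
```

```text
[562.14  39.15  -0.08] [[ 0.51 -0.22]
 [ 0.11 -1.62]
 [ 0.69 -0.9 ]
 [-1.01  0.07]
 [ 0.34  0.78]
 [-2.21  1.79]]
tabpt [492.62 -72.1   67.5 ] stop [551.1  -92.83  54.58] mouth [562.14  39.15 125.  ]
[[ 1.    0.07 -0.04]
 [-0.08  0.88 -0.47]
 [ 0.    0.47  0.88]]
```

View pics/fit1.png

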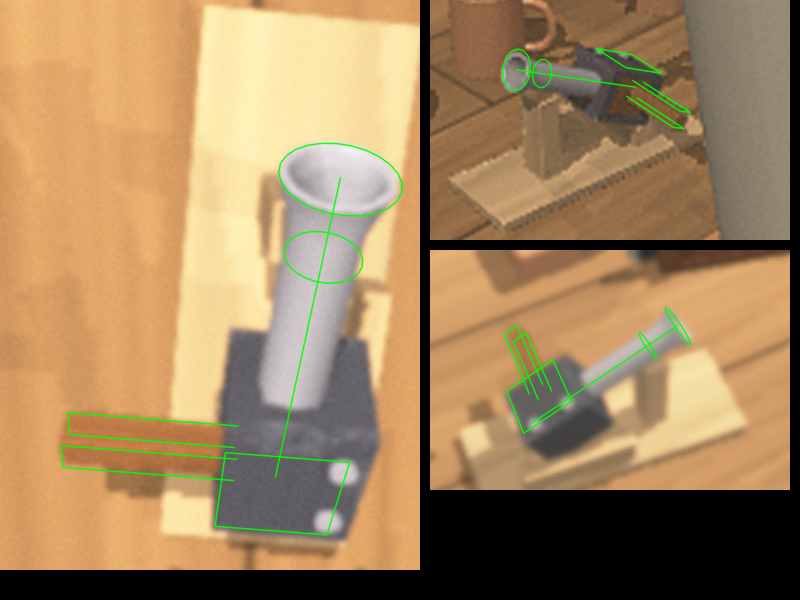

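The overlay fits the mouth, tube and tab within about 1–2 px, with yaw near -0.08 and mouth height consistent. I'll go to a hover over the tab, tool square to the slope, and look again from there.

```bash
cat >> h.py <<'E'
def plan(pos,Rt,rate=.9,sym=False):
    s=sense(); R0=rot(s["ee_rot"]); best=None
    for S in ([np.eye(3),np.diag([-1,-1,1])] if sym else [np.eye(3)]):
        v=R.from_matrix(Rt@S@R0.T).as_rotvec()
        if best is None or np.linalg.norm(v)<np.linalg.norm(best): best=v
    d=(np.array(pos)-s["eef_pos"])/100; v=best/(np.pi/4)
    n=int(np.ceil(max(np.linalg.norm(d)/(.417*rate),np.linalg.norm(v)/(.159*rate),1)))
    print("t",round(s["time_s"],2),"tot",d.round(3),v.round(3),"n",n,"row",(d/n).round(3),(v/n).round(3))
def tool(y,z):
    y=y/np.linalg.norm(y);z=z/np.linalg.norm(z);return np.c_[np.cross(y,z),y,z]
E
python3 - <<'E'
from h import *
s=sense();R0=rot(s["ee_rot"]);print(R0.round(2),s["time_s"],np.array(capture("wrist")["tool_from_camera"]).round(2))
o,A=jig((562.1,39.2),-.075)
g=o+A@[-64,-130,4]; 
for sg in (1,-1):
    T=tool(sg*A[:,1],-A[:,2]); print(sg,"cam side", T@np.array(capture("wrist")["tool_from_camera"])[:3,3]); plan(g+80*A[:,2]+2*T[:,2],T)
E
```

```text
[[ 0.  1. -0.]
 [ 1. -0.  0.]
 [ 0. -0. -1.]] 1.8 [[ 0.0000e+00 -9.6000e-01 -2.8000e-01  6.9930e+01]
 [ 1.0000e+00  0.0000e+00  0.0000e+00  5.0000e-02]
 [-0.0000e+00 -2.8000e-01  9.6000e-01 -1.6114e+02]
 [ 0.0000e+00  0.0000e+00  0.0000e+00  1.0000e+00]]
1 cam side [-75.39474744 -70.15475114 142.2969862 ]
t 1.9 tot [-0.382 -1.089 -0.757] [ 0.465 -0.501  1.863] n 14 row [-0.027 -0.078 -0.054] [ 0.033 -0.036  0.133]
-1 cam side [ 64.05806418 -80.71750324 142.25237573]
t 1.95 tot [-0.382 -1.088 -0.757] [ 0.511  0.474 -2.05 ] n 16 row [-0.024 -0.068 -0.047] [ 0.032  0.03  -0.128]
```

drive_tool(commands="-0.027 -0.078 -0.054 0.033 -0.036 0.133 60;-0.027 -0.078 -0.054 0.033 -0.036 0.133 60;-0.027 -0.078 -0.054 0.033 -0.036 0.133 60;-0.027 -0.078 -0.054 0.033 -0.036 0.133 60;-0.027 -0.078 -0.054 0.033 -0.036 0.133 60;-0.027 -0.078 -0.054 0.033 -0.036 0.133 60;-0.027 -0.078 -0.054 0.033 -0.036 0.133 60;-0.027 -0.078 -0.054 0.033 -0.036 0.133 60;-0.027 -0.078 -0.054 0.033 -0.036 0.133 60;-0.027 -0.078 -0.054 0.033 -0.036 0.133 60;-0.027 -0.078 -0.054 0.033 -0.036 0.133 60;-0.027 -0.078 -0.054 0.033 -0.036 0.133 60;-0.027 -0.078 -0.054 0.033 -0.036 0.133 60;-0.027 -0.078 -0.054 0.033 -0.036 0.133 60;0 0 0 0 0 0 60;0 0 0 0 0 0 60", force=40)

```text
time_s: 3.28
eef_pos: [487.3, -109.4, 136.2]
ee_rot: [0.01, 0.039, 0.969, 0.242]
force: [-0.5, -0.0, 0.1]
grip_width: 0.602
grip_force: 0.0
```

```bash
cat > look.py <<'E'
import sys; from h import *
def overlay(c,im,o,A,k,spacer=True):
    L=[([0,0,0],[0,-150,0])]
    for r,y in [(18,0),(12.5,-30),(12.5,-100)]:
        t=np.linspace(0,6.283,25)
        for a,b in zip(t,t[1:]): L.append(([r*np.cos(a),y,r*np.sin(a)],[r*np.cos(b),y,r*np.sin(b)]))
    if spacer:
      for z in (-4,12):
        q=[[-18,-123,z],[-85,-123,z],[-85,-137,z],[-18,-137,z]]; L+=list(zip(q,q[1:]))
    q=[[-24,-102,25],[-24,-150,25],[20,-150,25],[20,-102,25],[-24,-102,25]]; L+=list(zip(q,q[1:]))
    i=cv2.resize(im,None,fx=k,fy=k,interpolation=cv2.INTER_CUBIC)
    for a,b in L:
        q=proj(c,np.array([o+A@a,o+A@b])); cv2.line(i,*[tuple(int(round(v*16*k)) for v in x) for x in q],(0,255,0),1,cv2.LINE_AA,4)
    return i
E
python3 - <<'E'
from look import *
import pickle
s=sense();p=capture("wrist");c=cam(p,s);pickle.dump((p,c),open("w2.pkl","wb"))
o,A=jig((562.1,39.2),-.075)
i=overlay(c,p["pixels"],o,A,1.25);cv2.imwrite("pics/w2.png",i)
T=tool(A[:,1],-A[:,2]);plan(o+A@[-64,-130,4]+80*A[:,2]+2*T[:,2],T); print(s["grip_width"],s["force"])
E
```

```text
t 3.33 tot [-0.005  0.001 -0.003] [0.    0.002 0.006] n 1 row [-0.005  0.001 -0.003] [0.    0.002 0.006]
0.6017805158619279 [-0.50785647 -0.03897022  0.06329847]
```

View pics/w2.png

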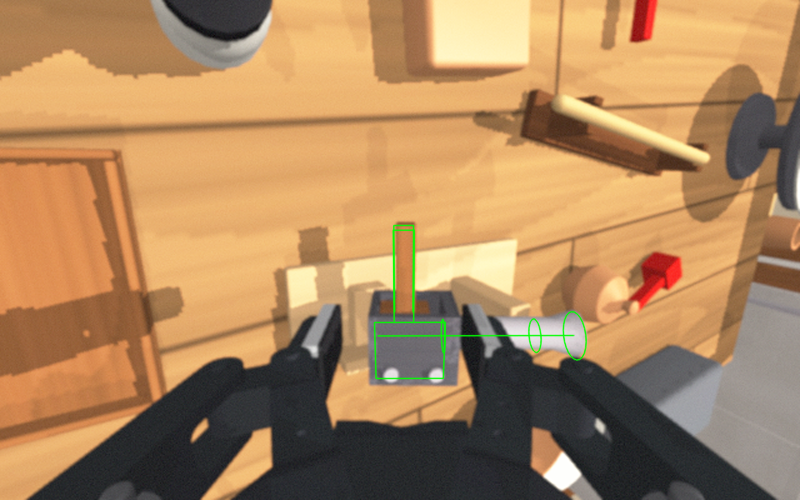

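The tab overlay matches the image closely: the tab is at about (404,270) between the fingers, and the way down is clear. I'll descend along the slope normal and close.

drive_tool(commands="0.003 0.047 -0.088 0 0 0 60;0.003 0.047 -0.088 0 0 0 60;0.003 0.047 -0.088 0 0 0 60;0.003 0.047 -0.088 0 0 0 60;0.003 0.047 -0.088 0 0 0 60;0.003 0.047 -0.088 0 0 0 60;0.003 0.047 -0.088 0 0 0 60;0.003 0.047 -0.088 0 0 0 60;0 0 0 0 0 0 60;0 0 0 0 0 0 0;0 0 0 0 0 0 0;0 0 0 0 0 0 0;0 0 0 0 0 0 0;0 0 0 0 0 0 0;0 0 0 0 0 0 0;0 0 0 0 0 0 0;0 0 0 0 0 0 0", force=40)

```text
time_s: 4.75
eef_pos: [489.6, -71.7, 66.1]
ee_rot: [0.011, 0.037, 0.97, 0.242]
force: [-1.0, 0.6, 0.3]
grip_width: 0.001
grip_force: 0.0
```

```bash
python3 - <<'E'
from look import *
s=sense();p=capture("wrist");q=capture("side");r=capture("scene");print(s["force"],s["grip_width"])
o,A=jig((562.1,39.2),-.075)
a=overlay(cam(p,s),p["pixels"],o,A,1)[150:400,150:550]
b=cv2.resize(q["pixels"][130:230,230:390],None,fx=2.5,fy=2.5,interpolation=2)
d=cv2.resize(r["pixels"][190:290,240:400],None,fx=2.5,fy=2.5,interpolation=2)
cv2.imwrite("pics/w3.png",np.hstack([np.vstack([a,b]),np.vstack([d,d*0])]))
E
```

```text
[-1.0382846   0.56331729  0.28287237] 0.0009790824374873535
```

View pics/w3.png

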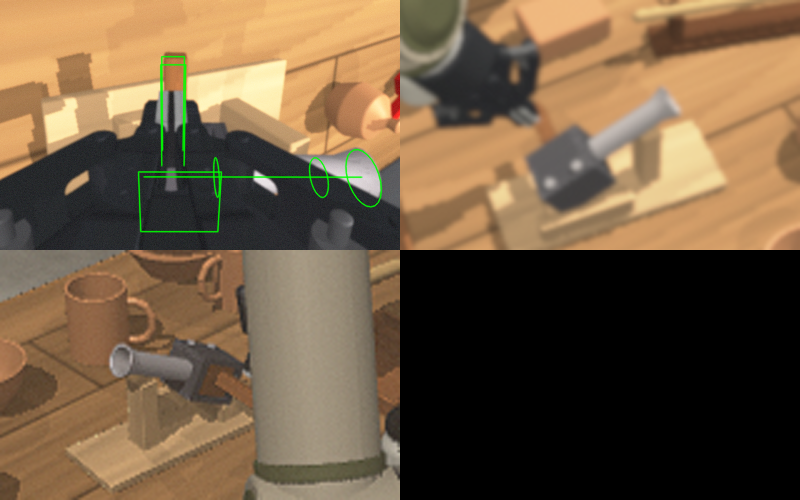

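```bash
python3 - <<'E'
from h import *
np.set_printoptions(precision=1,suppress=True)
s=sense();T=rot(s["ee_rot"]);e=np.array(s["eef_pos"]);o,A=jig((562.1,39.2),-.075)
print(tips_ahead if not callable(tips_ahead) else tips_ahead(),s["joints"])
pts=np.array([e,e+17*T[:,2],e+T@[11,0,17],e+T@[-11,0,17],o+A@[-85,-130,12],o+A@[-24,-130,12]])
for n in ["wrist","scene"]: print(n,proj(cam(capture(n),s),pts))
print(T, -A[:,2], (e-o)@A)
E
```

```text
17.0 [-0.6  0.5  1.7  0.4  1.2 -2.3]
wrist [[322.4 241.9]
 [322.3 231.7]
 [322.4 216.2]
 [322.3 246.8]
 [322.6 214.3]
 [322.4 307.4]]
scene [[296.  239.3]
 [299.3 241.7]
 [297.9 238.6]
 [300.7 244.8]
 [291.6 231.9]
 [299.4 249.8]]
[[-1.   0.1  0. ]
 [ 0.1  0.9  0.5]
 [-0.   0.5 -0.9]] [ 0.   0.5 -0.9] [ -64.  -130.     2.4]
```

```bash
python3 - <<'E'
from h import *
s=sense();T=rot(s["ee_rot"]);e=np.array(s["eef_pos"]);o,A=jig((562.1,39.2),-.075)
p=capture("wrist");q=capture("scene");out=[]
for P,(x0,y0,x1,y1),k in [(p,(270,190,370,290),4),(q,(260,205,340,285),5)]:
    i=cv2.resize(P["pixels"],None,fx=k,fy=k,interpolation=2);c=cam(P,s)
    for a,b,col in [([0,0,0],[0,0,17],(0,255,0)),([11,0,17],[-11,0,17],(255,0,0))]:
        u=proj(c,np.array([e+T@a,e+T@b]));cv2.line(i,*[tuple(int(v*k) for v in w) for w in u],col,1)
    u=proj(c,np.array([o+A@[-85,-130,12],o+A@[-24,-130,12]]));cv2.line(i,*[tuple(int(v*k) for v in w) for w in u],(0,0,255),1)
    out.append(i[y0*k:y1*k,x0*k:x1*k])
cv2.imwrite("pics/w4.png",np.hstack(out))
E
```

```text
(no output)
```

View pics/w4.png

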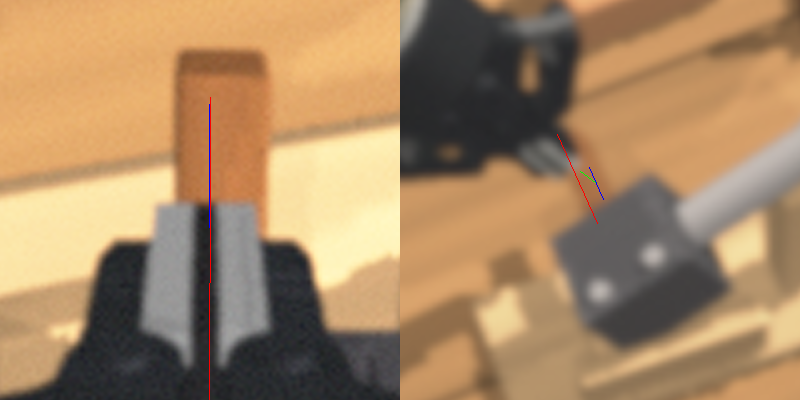

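The pictures show the shut fingers above the tab, with their tips short of where the stated geometry puts them: about 20–40 mm in the wrist view and about 20 mm in the scene view. Force is zero. I'll open, go 25 mm deeper along the tool axis (nothing lies beneath) and close again.

drive_tool(commands="0 0 0 0 0 0 60;0 0 0 0 0 0 60;0 0 0 0 0 0 60;0 0 0 0 0 0 60;0 0 0 0 0 0 60;0.002 0.023 -0.044 0 0 0 60;0.002 0.023 -0.044 0 0 0 60;0.002 0.023 -0.044 0 0 0 60;0.002 0.023 -0.044 0 0 0 60;0.002 0.023 -0.044 0 0 0 60;0 0 0 0 0 0 60;0 0 0 0 0 0 0;0 0 0 0 0 0 0;0 0 0 0 0 0 0;0 0 0 0 0 0 0;0 0 0 0 0 0 0;0 0 0 0 0 0 0;0 0 0 0 0 0 0", force=40)

```text
time_s: 6.6
eef_pos: [490.9, -59.9, 44.5]
ee_rot: [0.011, 0.037, 0.969, 0.242]
force: [3.4, 4.6, 4.6]
grip_width: 0.15
grip_force: 40.3
```

```bash
python3 - <<'E'
from look import *
s=sense();p=capture("wrist");r=capture("scene");print(s["force"],s["grip_width"],s["grip_force"],s["time_s"],s["eef_pos"])
o,A=jig((562.1,39.2),-.075);c=cam(p,s);print(c[:3])
i=cv2.resize(p["pixels"],None,fx=4,fy=4,interpolation=2)[680:1160,1080:1480]
j=cv2.resize(r["pixels"],None,fx=5,fy=5,interpolation=2)[1000:1480,1300:1700]
cv2.imwrite("pics/w5.png",np.hstack([i,j]))
E
```

```text
[3.36623183 4.62141185 4.57018248] 0.15006095002755812 40.31383752822876 6.6 [490.88428198 -59.8797863   44.46365452]
(np.float64(283.8439061490802), 320.79551208792276, 204.74468823689458)
```

View pics/w5.png

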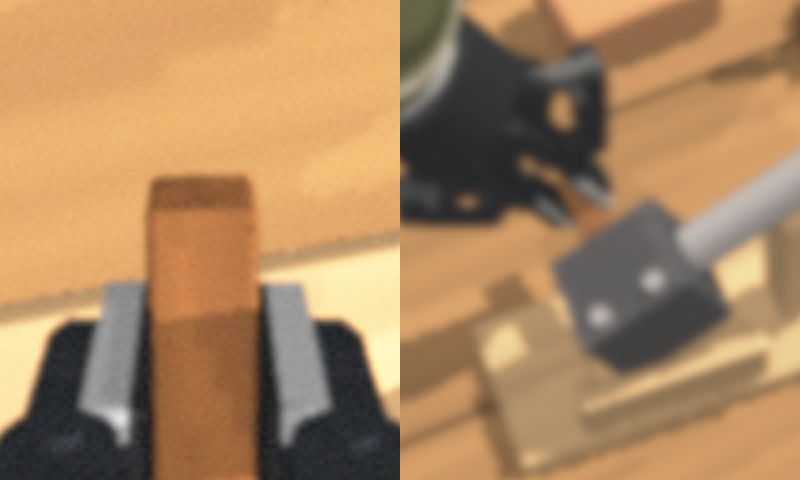

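The grip force is real, with the tab held at 0.15 opening. Wrist and scene pictures agree that the tips are about 40 mm further back along the tool than stated, so the true grasp point is about 42 mm behind the reported TCP. The jig model itself holds. I'll regrip 13 mm deeper, then draw the spacer 75 mm to guide -x.

drive_tool(commands="0 0 0 0 0 0 40;0 0 0 0 0 0 40;0 0 0 0 0 0 40;0.001 0.02 -0.038 0 0 0 40;0.001 0.02 -0.038 0 0 0 40;0.001 0.02 -0.038 0 0 0 40;0 0 0 0 0 0 0;0 0 0 0 0 0 0;0 0 0 0 0 0 0;0 0 0 0 0 0 0;0 0 0 0 0 0 0;0 0 0 0 0 0 0", force=50)

```text
time_s: 7.7
eef_pos: [490.9, -53.4, 32.8]
ee_rot: [0.01, 0.037, 0.969, 0.243]
force: [2.5, 6.1, -0.3]
grip_width: 0.157
grip_force: 48.4
```

drive_tool(commands="0 -0.005 0.009 0 0 0 0;-0.05 0.004 0 0 0 0 0;-0.05 0.004 0 0 0 0 0;-0.08 0.006 0 0 0 0 0;-0.08 0.006 0 0 0 0 0;-0.08 0.006 0 0 0 0 0;-0.08 0.006 0 0 0 0 0;-0.08 0.006 0 0 0 0 0;-0.08 0.006 0 0 0 0 0;-0.08 0.006 0 0 0 0 0;-0.08 0.006 0 0 0 0 0;-0.08 0.006 0 0 0 0 0")

```text
time_s: 8.7
eef_pos: [408.0, -48.5, 33.5]
ee_rot: [0.01, 0.037, 0.97, 0.242]
force: [0.0, 1.1, -2.3]
grip_width: 0.152
grip_force: 49.3
```

```bash
python3 - <<'E'
from h import *
s=sense();print(s["eef_pos"],s["force"],s["grip_width"],s["grip_force"],s["joints"])
p=capture("scene");q=capture("wrist");c=cam(p);w=cam(q,s)
for n in ["tray_in","spacer","spacer_tab"]:
  for pp,cc,l in ((p,c,"sc"),(q,w,"wr")): print(n,l,[(np.round(b["position"]),round(b["confidence"],2),atz(cc,b["position"],6 if n=="tray_in" else 60).round(0)) for b in boxes_of(pp,n)[:4]])
cv2.imwrite("pics/sc6.png",p["pixels"])
# tray rim: dark-brown segmentation corners in scene
hsv=cv2.cvtColor(p["pixels"],cv2.COLOR_BGR2HSV)
for uv in [(212,287),(195,275),(230,265),(182,265),(236,252),(247,308),(190,322)]: print(uv,p["pixels"][uv[1],uv[0]],atz(c,uv,22 if uv!=(212,287) else 6).round(0))
E
```

```text
[408.03008254 -48.46015606  33.54171097] [ 0.00587008  1.13521077 -2.25346419] 0.15218355422477756 49.33970510959625 [-0.68940766  0.43509197  1.98171907  0.45601126  1.0667261  -2.47601014]
tray_in sc [(array([211., 286.]), 0.9, array([ 483., -312.,    6.])), (array([292., 230.]), 0.25, array([415., -55.,   6.]))]
tray_in wr []
spacer sc [(array([460., 231.]), 0.87, array([658., 330.,  60.])), (array([292., 233.]), 0.79, array([462., -72.,  60.])), (array([191., 227.]), 0.61, array([ 319., -309.,   60.])), (array([361., 159.]), 0.54, array([294., 238.,  60.]))]
spacer wr [(array([322., 284.]), 0.98, array([418., -64.,  60.])), (array([576.,  30.]), 0.84, array([290., 149.,  60.])), (array([564., 298.]), 0.68, array([547., 233.,  60.]))]
spacer_tab sc [(array([291., 231.]), 0.86, array([455., -72.,  60.])), (array([194., 227.]), 0.75, array([ 324., -301.,   60.])), (array([359., 163.]), 0.63, array([307., 224.,  60.]))]
spacer_tab wr [(array([321., 286.]), 0.8, array([419., -64.,  60.])), (array([579.,  30.]), 0.77, array([289., 153.,  60.])), (array([565., 300.]), 0.58, array([552., 239.,  60.]))]
(212, 287) [ 81 127 189] [ 488. -311.    6.]
(195, 275) [ 55  83 122] [ 445. -340.   22.]
(230, 265) [ 56  85 125] [ 457. -250.   22.]
(182, 265) [ 56  85 124] [ 399. -363.   22.]
(236, 252) [ 66  97 130] [ 424. -223.   22.]
(247, 308) [100 151 202] [ 592. -249.   22.]
(190, 322) [ 55  83 121] [ 565. -382.   22.]
```

The spacer is out and held. The tray corners in the scene view give a centre near (493,-306) and yaw about -0.15. Planning the carry.

```bash
python3 - <<'E'
from h import *
s=sense();T0=rot(s["ee_rot"]);e=np.array(s["eef_pos"]);print("G",e-39*T0[:,2])
y=-.15;ty=np.array([-np.sin(y),np.cos(y),0]);T=tool(ty,np.array([0,0,-1.]))
G=np.array([463,-301,110.]);plan(G+39*T[:,2],T)
E
```

```text
G [407.65903889 -66.74031216  68.00522797]
t 9.1 tot [ 0.538 -2.525  0.374] [-0.618  0.074 -0.093] n 7 row [ 0.077 -0.361  0.053] [-0.088  0.011 -0.013]
```

drive_tool(commands="0 0 0.15 0 0 0 0;0 0 0.15 0 0 0 0;0 0 0.15 0 0 0 0;0 0 0.15 0 0 0 0;0.045 -0.21 -0.019 -0.0515 0.006 -0.008 0;0.045 -0.21 -0.019 -0.0515 0.006 -0.008 0;0.045 -0.21 -0.019 -0.0515 0.006 -0.008 0;0.045 -0.21 -0.019 -0.0515 0.006 -0.008 0;0.045 -0.21 -0.019 -0.0515 0.006 -0.008 0;0.045 -0.21 -0.019 -0.0515 0.006 -0.008 0;0.045 -0.21 -0.019 -0.0515 0.006 -0.008 0;0.045 -0.21 -0.019 -0.0515 0.006 -0.008 0;0.045 -0.21 -0.019 -0.0515 0.006 -0.008 0;0.045 -0.21 -0.019 -0.0515 0.006 -0.008 0;0.045 -0.21 -0.019 -0.0515 0.006 -0.008 0;0.045 -0.21 -0.019 -0.0515 0.006 -0.008 0;0 0 0 0 0 0 0;0 0 0 0 0 0 0")

```text
time_s: 10.6
eef_pos: [462.9, -300.0, 70.4]
ee_rot: [0.001, 0.076, 0.997, 0.001]
force: [0.6, 0.2, -0.3]
grip_width: 0.153
grip_force: 49.2
```

```bash
python3 - <<'E'
from h import *
s=sense();T0=rot(s["ee_rot"]);e=np.array(s["eef_pos"]);print("G",e-39*T0[:,2],T0[:,2],s["grip_width"],s["time_s"],s["force"])
p=capture("wrist");w=cam(p,s);q=capture("scene");cv2.imwrite("pics/w7.png",p["pixels"])
for n in ["tray_in","spacer"]:
  for pp,cc,l in ((q,cam(q),"sc"),(p,w,"wr")): print(n,l,[(np.round(b["position"]),round(b["confidence"],2),atz(cc,b["position"],6).round(0)) for b in boxes_of(pp,n)[:3]])
c,cc=(493,-306),-.15
ex=np.array([np.cos(cc),np.sin(cc),0]);ey=np.array([-ex[1],ex[0],0]);o=np.array([*c,22.])
cor=[o+a*85*ex+b*75*ey for a,b in((-1,-1),(-1,1),(1,1),(1,-1))]
print(proj(w,cor).round(),proj(cam(q),cor).round())
def draw(im,c):
    k=1.0
    i=im.copy();cv2.polylines(i,[proj(c,cor).round().astype(int)],True,(0,255,0),1);return i
a=draw(p["pixels"],w);b=cv2.resize(draw(q["pixels"],cam(q))[200:350,150:310],None,fx=2,fy=2)
cv=np.zeros((400,800,3),np.uint8);cv[:,:480]=a[:,80:560];cv[:300,480:]=b;cv2.imwrite("pics/w7.png",cv)
E
```

```text
G [ 462.79758621 -300.08376837  109.39132389] [ 0.00146495  0.0019449  -0.99999704] 0.15258868768308803 10.6 [ 0.57346169  0.23242252 -0.34481885]
tray_in sc [(array([215., 289.]), 0.95, array([ 496., -305.,    6.]))]
tray_in wr [(array([312., 195.]), 0.56, array([ 449., -306.,    6.]))]
spacer sc [(array([204., 274.]), 0.63, array([ 442., -320.,    6.])), (array([460., 228.]), 0.58, array([625., 375.,   6.])), (array([361., 161.]), 0.57, array([251., 266.,   6.]))]
spacer wr [(array([322., 285.]), 0.79, array([ 532., -310.,    6.])), (array([260.,   5.]), 0.79, array([ 310., -319.,    6.]))]
[[216. 146.]
 [423. 145.]
 [404. 340.]
 [236. 340.]] [[180. 265.]
 [237. 250.]
 [248. 306.]
 [185. 324.]]
```

View pics/w7.png

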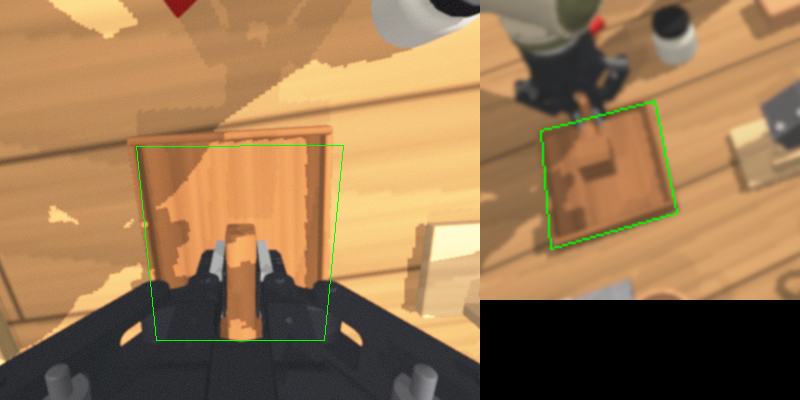

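The wrist view (tray walls near columns 130–330, back wall near row 135) and the scene overlay show the held spacer well inside the tray. I'll lower it.

drive_tool(commands="-0.02 -0.02 -0.12 0 0 0 0;-0.02 -0.02 -0.12 0 0 0 0;0 0 -0.12 0 0 0 0;0 0 -0.12 0 0 0 0;0 0 -0.12 0 0 0 0;0 0 -0.08 0 0 0 0;0 0 -0.03 0 0 0 0;0 0 0 0 0 0 0")

```text
time_s: 11.57
eef_pos: [458.8, -304.1, -0.6]
ee_rot: [0.001, 0.076, 0.997, 0.001]
force: [0.2, -1.3, -0.4]
grip_width: 0.154
grip_force: 49.2
```

drive_tool(commands="0 0 -0.02 0 0 0 0;0 0 -0.02 0 0 0 0;0 0 0 0 0 0 0")

```text
time_s: 11.82
eef_pos: [459.0, -304.5, -4.1]
ee_rot: [0.001, 0.076, 0.997, 0.0]
force: [0.3, 0.6, -1.1]
grip_width: 0.155
grip_force: 49.2
```

drive_tool(commands="0 0 -0.02 0 0 0 0;0 0 -0.02 0 0 0 0;0 0 0 0 0 0 0")

```text
time_s: 12.07
eef_pos: [458.8, -304.4, -8.5]
ee_rot: [0.001, 0.076, 0.997, 0.0]
force: [-0.1, 0.3, -0.9]
grip_width: 0.157
grip_force: 49.2
```

drive_tool(commands="0 0 -0.015 0 0 0 0;0 0 -0.015 0 0 0 0;0 0 0 0 0 0 0")

```text
time_s: 12.32
eef_pos: [459.0, -304.5, -10.3]
ee_rot: [0.001, 0.076, 0.997, 0.0]
force: [-4.6, 3.1, 10.7]
grip_width: 0.155
grip_force: 51.2
```

Contact came at TCP z ≈ -10, as predicted from the 39 mm grip offset. I'll release, lift, and measure the dowel.

drive_tool(commands="0 0 0 0 0 0 45;0 0 0 0 0 0 45;0 0 0 0 0 0 45;0 0 0 0 0 0 45;0 0 0.1 0 0 0 45;0 0 0.2 0 0 0 45;0 0 0.3 0 0 0 45;0 0 0.35 0 0 0 45;0 0 0.35 0 0 0 45;0 0 0.35 0 0 0 45;0.05 0.35 0.1 0 0 0 45;0.05 0.35 0.1 0 0 0 45;0 0.35 0.1 0 0 0 45;0 0.35 0 0 0 0 45;0 0 0 0 0 0 45")

```text
time_s: 13.57
eef_pos: [468.8, -159.6, 185.3]
ee_rot: [0.002, 0.074, 0.997, 0.001]
force: [-0.5, -0.6, 0.5]
grip_width: 0.447
grip_force: 0.0
```

```bash
cat > dw.py <<'E'
from h import *
np.set_printoptions(precision=1,suppress=True)
def dowelmask(p,roi):
    hsv=cv2.cvtColor(p["pixels"],cv2.COLOR_BGR2HSV); x0,y0,x1,y1=roi
    return hsv[y0:y1,x0:x1]
E
python3 - <<'E'
from dw import *
s=sense();P={n:capture(n) for n in("scene","side")};print(s["eef_pos"],s["grip_width"],s["force"],s["time_s"])
for n in P:
    c=cam(P[n]); print(n,[(k,b["position"].__class__ and np.round(b["position"],1),round(b["confidence"],2)) for k in("spacer","dowel","dowel_rest","dowel_center","tray_in") for b in boxes_of(P[n],k)[:3]])
    cv2.imwrite(f"pics/{n}8.png",P[n]["pixels"])
# colours along a column through the dowel
im=P["scene"]["pixels"]
for u in (360,390,415): print(u,[(v,*im[v,u]) for v in range(178,206,2)])
im=P["side"]["pixels"]
for u in (215,255,295): print(u,[(v,*im[v,u]) for v in range(232,280,3)])
E
```

```text
[ 468.8 -159.6  185.3] 0.4473550973839138 [-0.5 -0.6  0.5] 13.5667
scene [('spacer', array([461.1, 227.5]), 0.92), ('spacer', array([192.8, 227.2]), 0.91), ('spacer', array([357.1, 160.1]), 0.71), ('dowel', array([380. , 190.8]), 0.58), ('dowel_rest', array([380.5, 196.8]), 0.98), ('dowel_center', array([378.1, 188.9]), 0.74), ('tray_in', array([381.5, 199.5]), 0.72)]
side [('spacer', array([439.7, 198. ]), 0.75), ('spacer', array([293.3, 308.6]), 0.71), ('spacer', array([157.6, 251.2]), 0.68), ('dowel', array([255.1, 252.8]), 0.89), ('dowel', array([307. , 177.9]), 0.74), ('dowel_rest', array([246.9, 267. ]), 0.8), ('dowel_center', array([252.9, 249.9]), 0.93), ('tray_in', array([401.3, 175.5]), 0.82)]
360 [(178, np.uint8(81), np.uint8(121), np.uint8(160)), (180, np.uint8(90), np.uint8(134), np.uint8(180)), (182, np.uint8(101), np.uint8(152), np.uint8(204)), (184, np.uint8(109), np.uint8(165), np.uint8(218)), (186, np.uint8(109), np.uint8(164), np.uint8(218)), (188, np.uint8(107), np.uint8(163), np.uint8(215)), (190, np.uint8(131), np.uint8(195), np.uint8(231)), (192, np.uint8(125),
[... 3488 characters left out ...]
), (238, np.uint8(97), np.uint8(146), np.uint8(181)), (241, np.uint8(42), np.uint8(62), np.uint8(91)), (244, np.uint8(42), np.uint8(61), np.uint8(83)), (247, np.uint8(44), np.uint8(61), np.uint8(83)), (250, np.uint8(38), np.uint8(53), np.uint8(82)), (253, np.uint8(41), np.uint8(60), np.uint8(86)), (256, np.uint8(40), np.uint8(59), np.uint8(85)), (259, np.uint8(41), np.uint8(60), np.uint8(83)), (262, np.uint8(58), np.uint8(89), np.uint8(124)), (265, np.uint8(56), np.uint8(85), np.uint8(113)), (268, np.uint8(66), np.uint8(100), np.uint8(137)), (271, np.uint8(66), np.uint8(100), np.uint8(137)), (274, np.uint8(69), np.uint8(104), np.uint8(143)), (277, np.uint8(76), np.uint8(119), np.uint8(159))]
```

```bash
python3 - <<'E'
from dw import *
P={n:capture(n) for n in("scene","side")}
for n,L in (("scene",[(360,190.7),(390,186.3),(415,182.7)]),("side",[(215,264.7),(255,250.8),(295,236.5)])):
    c=cam(P[n]);q=np.array([atz(c,u,57) for u in L]);d=q[-1]-q[0];print(n,q,"yaw",np.arctan2(-d[0],d[1]) if d[1]>0 else np.arctan2(d[0],-d[1]))
s=sense()
yaw=-.27;dy=np.array([-np.sin(yaw),np.cos(yaw),0]);dx=np.array([dy[1],-dy[0],0])
T=tool(dx,np.array([0,0,-1.]));print(s["joints"])
C=np.array([430,225,55.])+dy*50
plan(C+[0,0,80]+40*T[:,2],T)
E
```

```text
scene [[408.1 168.8  57. ]
 [433.  256.6  57. ]
 [454.4 330.7  57. ]] yaw -0.2785474518941302
side [[450.1 320.   57. ]
 [425.9 228.   57. ]
 [401.1 128.1  57. ]] yaw -0.2501483305700073
[-0.6  0.3  1.6  0.   1.2 -2. ]
t 14.27 tot [-0.3  4.4 -0.9] [ 0.   0.  -2.1] n 16 row [-0.   0.3 -0.1] [ 0.   0.  -0.1]
```

```bash
python3 - <<'E'
from h import *
yaw=-.268;dy=np.array([-np.sin(yaw),np.cos(yaw),0]);dx=np.array([dy[1],-dy[0],0])
T=tool(dx,np.array([0,0,-1.]))
plan(np.array([438.6,276,55+90])+40*T[:,2],T)
E
```

```text
t 14.27 tot [-0.303  4.406 -0.787] [ 2.000e-03  2.000e-03 -2.147e+00] n 16 row [-0.019  0.275 -0.049] [ 0.     0.    -0.134]
```

drive_tool(commands="-0.019 0.275 0 0 0 -0.134 50;-0.019 0.275 0 0 0 -0.134 50;-0.019 0.275 0 0 0 -0.134 50;-0.019 0.275 0 0 0 -0.134 50;-0.019 0.275 0 0 0 -0.134 50;-0.019 0.275 0 0 0 -0.134 50;-0.019 0.275 0 0 0 -0.134 50;-0.019 0.275 0 0 0 -0.134 50;-0.019 0.275 0 0 0 -0.134 50;-0.019 0.275 0 0 0 -0.134 50;-0.019 0.275 0 0 0 -0.134 50;-0.019 0.275 0 0 0 -0.134 50;-0.019 0.275 0 0 0 -0.134 50;-0.019 0.275 0 0 0 -0.134 50;-0.019 0.275 -0.2 0 0 -0.134 50;-0.019 0.275 -0.2 0 0 -0.134 50;0 0 -0.2 0 0 0 50;0 0 -0.19 0 0 0 50;0 0 0 0 0 0 50;0 0 0 0 0 0 50")

```text
time_s: 15.93
eef_pos: [438.3, 275.5, 104.7]
ee_rot: [0.001, 0.795, 0.607, -0.001]
force: [0.1, -0.1, 0.0]
grip_width: 0.497
grip_force: 0.0
```

```bash
python3 - <<'E'
from h import *
np.set_printoptions(precision=1,suppress=True)
s=sense();print(s["eef_pos"],s["joints"],s["time_s"])
p=capture("wrist");w=cam(p,s);cv2.imwrite("pics/w9.png",p["pixels"])
g=p["pixels"].astype(int)
# expected dowel pixels
for y in (140,180,200,220,300,320,340,355):
    P=np.array([425.5+.277*(y-228),y,55.]);print(y,proj(w,P)[0],end=" ")
print()
for row in (40,80,120,160,200,230):
    b=g[row]; bright=np.where((b[:,1]>185)&(b[:,2]>215)&(b[:,0]>110))[0]
    runs=np.split(bright,np.where(np.diff(bright)>2)[0]+1); print(row,[(r[0],r[-1]) for r in runs if len(r)>4])
    print([tuple(b[u]) for u in range(290,350,6)])
E
```

```text
[438.3 275.5 104.7] [ 0.3  0.4  1.7 -0.   1.1  0.6] 15.9333
140 [319.8 359.9] 180 [320.  321.9] 200 [320.1 301.6] 220 [320.3 280.2] 300 [320.9 183.2] 320 [321.1 155.5] 340 [321.2 126.3] 355 [321.4 103.2] 
40 [(np.int64(46), np.int64(55)), (np.int64(97), np.int64(112)), (np.int64(327), np.int64(333))]
[(np.int64(107), np.int64(172), np.int64(229)), (np.int64(104), np.int64(164), np.int64(222)), (np.int64(110), np.int64(175), np.int64(234)), (np.int64(111), np.int64(178), np.int64(236)), (np.int64(114), np.int64(184), np.int64(239)), (np.int64(118), np.int64(185), np.int64(239)), (np.int64(115), np.int64(184), np.int64(240)), (np.int64(120), np.int64(189), np.int64(242)), (np.int64(116), np.int64(185), np.int64(238)), (np.int64(113), np.int64(178), np.int64(235))]
80 [(np.int64(63), np.int64(76)), (np.int64(116), np.int64(129)), (np.int64(167), np.int64(174)), (np.int64(334), np.int64(348))]
[(np.int64(105), np.int64(171), np.int64(229)), (np.int64(117), np.int64(180), np.int64(238)), (np.int64(108), np.int64(171), np.int64(229)), (np.int64(102), np.int64(158), np.int64(221)), (np.int6
[... 1909 characters left out ...]
), np.int64(118)), (np.int64(38), np.int64(61), np.int64(101)), (np.int64(46), np.int64(74), np.int64(113))]
230 [(np.int64(145), np.int64(156)), (np.int64(182), np.int64(213)), (np.int64(315), np.int64(327)), (np.int64(512), np.int64(556))]
[(np.int64(106), np.int64(170), np.int64(227)), (np.int64(97), np.int64(154), np.int64(212)), (np.int64(50), np.int64(84), np.int64(139)), (np.int64(55), np.int64(87), np.int64(146)), (np.int64(119), np.int64(183), np.int64(229)), (np.int64(166), np.int64(240), np.int64(254)), (np.int64(136), np.int64(212), np.int64(242)), (np.int64(43), np.int64(74), np.int64(108)), (np.int64(38), np.int64(59), np.int64(97)), (np.int64(49), np.int64(77), np.int64(121))]
```

drive_tool(commands="0 0 -0.15 0 0 0 50;0 0 -0.15 0 0 0 50;0 0 -0.15 0 0 0 50;0 0 -0.15 0 0 0 50;0 0 -0.15 0 0 0 50;0 0 -0.1 0 0 0 50;0 0 -0.05 0 0 0 50;0 0 0 0 0 0 50;0 0 0 0 0 0 0;0 0 0 0 0 0 0;0 0 0 0 0 0 0;0 0 0 0 0 0 0;0 0 0 0 0 0 0;0 0 0 0 0 0 0;0 0 0 0 0 0 0", force=50)

```text
time_s: 17.23
eef_pos: [439.2, 275.8, 15.8]
ee_rot: [0.001, 0.794, 0.607, 0.0]
force: [-1.0, 0.4, 6.2]
grip_width: 0.145
grip_force: 48.8
```

```bash
python3 - <<'E'
from h import *
np.set_printoptions(precision=1,suppress=True)
p9=cv2.imread("pics/w9.png").astype(int)
col=p9[60:130,318:324].mean(1); print([(60+i,*col[i].round().astype(int)) for i in range(0,70,3)])
s=sense();print(s["eef_pos"],s["grip_width"],s["grip_force"])
E
```

```text
[(60, np.int64(117), np.int64(184), np.int64(239)), (63, np.int64(116), np.int64(183), np.int64(239)), (66, np.int64(116), np.int64(182), np.int64(239)), (69, np.int64(115), np.int64(183), np.int64(239)), (72, np.int64(118), np.int64(184), np.int64(239)), (75, np.int64(115), np.int64(182), np.int64(238)), (78, np.int64(115), np.int64(182), np.int64(238)), (81, np.int64(113), np.int64(180), np.int64(237)), (84, np.int64(114), np.int64(180), np.int64(236)), (87, np.int64(114), np.int64(180), np.int64(236)), (90, np.int64(114), np.int64(180), np.int64(236)), (93, np.int64(112), np.int64(177), np.int64(234)), (96, np.int64(112), np.int64(176), np.int64(233)), (99, np.int64(117), np.int64(180), np.int64(232)), (102, np.int64(155), np.int64(230), np.int64(251)), (105, np.int64(171), np.int64(241), np.int64(254)), (108, np.int64(169), np.int64(241), np.int64(254)), (111, np.int64(165), np.int64(238), np.int64(253)), (114, np.int64(165), np.int64(238), np.int64(253)), (117, np.int64(167), np.int64(238), np.int64(254)), (120, np.int64(165), np.int64(238), np.int64(254)), (123, np.int64(164), np.int64(237), np.int64(253)), (126, np.int64(165), np.int64(238), np.int64(253)), (129, np.int64(163), np.int64(237), np.int64(253))]
[439.2 275.8  15.8] 0.14494566980349555 48.765621185302734
```

drive_tool(commands="0 0 0.05 0 0 0 0;0 0 0.1 0 0 0 0;0 0 0.2 0 0 0 0;0 0 0.25 0 0 0 0;0 0 0.25 0 0 0 0;0 0 0.25 0 0 0 0;0 0 0.25 0 0 0 0;0 0 0.25 0 0 0 0;0 0 0 0 0 0 0")

```text
time_s: 17.98
eef_pos: [440.2, 276.3, 180.3]
ee_rot: [0.002, 0.794, 0.607, 0.004]
force: [0.7, -0.6, -0.3]
grip_width: 0.145
grip_force: 48.7
```

```bash
python3 - <<'E'
from h import *
s=sense();print(s["grip_width"],s["grip_force"],s["force"])
o,A=jig((562.1,39.2),-.075);T=tool(A[:,0],-A[:,2]);G=o+A@[0,226,0]
plan(G+39*T[:,2],T,.7)
E
```

```text
0.14482815156848933 48.68514060974121 [ 0.71238673 -0.64832357 -0.28074488]
t 17.98 tot [ 1.382 -0.199  0.163] [ 0.612 -0.095  0.24 ] n 6 row [ 0.23  -0.033  0.027] [ 0.102 -0.016  0.04 ]
```

drive_tool(commands="0.138 -0.02 0.016 0.061 -0.01 0.024 0;0.138 -0.02 0.016 0.061 -0.01 0.024 0;0.138 -0.02 0.016 0.061 -0.01 0.024 0;0.138 -0.02 0.016 0.061 -0.01 0.024 0;0.138 -0.02 0.016 0.061 -0.01 0.024 0;0.138 -0.02 0.016 0.061 -0.01 0.024 0;0.138 -0.02 0.016 0.061 -0.01 0.024 0;0.138 -0.02 0.016 0.061 -0.01 0.024 0;0.138 -0.02 0.016 0.061 -0.01 0.024 0;0.138 -0.02 0.016 0.061 -0.01 0.024 0;0 0 0 0 0 0 0;0 0 0 0 0 0 0;0 0 0 0 0 0 0")

```text
time_s: 19.07
eef_pos: [575.9, 255.9, 190.9]
ee_rot: [-0.164, 0.711, 0.661, 0.174]
force: [-0.1, 0.8, -0.8]
grip_width: 0.145
grip_force: 48.7
```

```bash
cat > al.py <<'E'
from h import *
np.set_printoptions(precision=1,suppress=True)
s=sense();T=rot(s["ee_rot"]);o,A=jig((562.1,39.2),-.075)
G=np.array(s["eef_pos"])-39*T[:,2]; print(s["time_s"],"G jig",(G-o)@A,"lead",((G-T[:,0]*196)-o)@A,"axis",T[:,0]@A,s["grip_width"],s["force"])
E
cat > ed.py <<'E'
from al import *
P={n:capture(n) for n in("scene","side","wrist")}
a=T[:,0]; L=G-196*a
for n in P:
    c=cam(P[n],s); im=P[n]["pixels"].astype(float); cv2.imwrite(f"pics/{n}a.png",P[n]["pixels"])
    # sections across the predicted axis: dowel at -190..+70 from grip, tube at feed 25..95
    for nm,pts,axis in (("dowel",[G+a*t for t in (-185,-160,-130,-100,-70,-45,40,60)],a),("tube",[o-A[:,1]*t for t in (22,40,60,80)],A[:,1])):
        out=[]
        for q in pts:
            u=proj(c,q)[0];v=proj(c,q+axis)[0]-u; v/=np.linalg.norm(v); nrm=np.array([-v[1],v[0]])
            if not(10<u[0]<630 and 10<u[1]<390): out.append(None);continue
            ts=np.arange(-14,14.1,.5); S=np.array([cv2.getRectSubPix(im.astype(np.float32)[:,:,k].copy(),(1,1),(float(u[0]+x*nrm[0]),float(u[1]+x*nrm[1])))[0,0] for x in ts for k in range(3)]).reshape(-1,3)
            sat=S.max(1)-S.min(1)
            m=(S[:,1]>S[:,1].max()*.85) if nm=="dowel" else sat<45
            # component nearest centre
            i=np.where(m)[0]; 
            if len(i)==0: out.append("none");continue
            r=np.split(i,np.where(np.diff(i)>1)[0]+1); r=min(r,key=lambda k:abs(ts[k].mean()))
            pm=np.linalg.norm(proj(c,q+np.cross(axis,(c[3]-q)/np.linalg.norm(c[3]-q)))[0]-u)
            out.append((round(ts[r].mean(),1),round(len(r)*.5,1),round(float(pm*14 if nm=="dowel" else pm*25),1)))
        print(n,nm,out)
E
python3 ed.py
```

```text
19.0667 G jig [ -2.4 222.8  -4.8] lead [-2.3 26.9 -3.5] axis [-0.  1. -0.] 0.145026898671409 [-0.1  0.8 -0.8]
scene dowel [(np.float64(-5.2), 10.0, 5.7), (np.float64(-3.2), 6.0, 5.7), (np.float64(-0.2), 1.0, 5.8), (np.float64(9.5), 9.5, 5.8), (np.float64(-8.2), 2.0, 5.8), (np.float64(-3.0), 9.5, 5.8), (np.float64(-1.0), 3.5, 5.8), (np.float64(-1.2), 4.0, 5.8)]
scene tube [(np.float64(0.0), 9.5, 10.0), (np.float64(0.2), 10.0, 10.0), (np.float64(-0.2), 9.0, 9.9), (np.float64(-0.5), 9.5, 9.8)]
side dowel [(np.float64(-5.8), 4.0, 4.2), (np.float64(-4.0), 1.5, 4.3), (np.float64(3.5), 10.5, 4.5), (np.float64(1.0), 1.5, 4.6), (np.float64(5.5), 4.5, 4.8), (np.float64(4.8), 5.0, 5.0), (np.float64(1.2), 3.0, 5.5), (np.float64(-13.5), 1.5, 5.6)]
side tube [(np.float64(-0.5), 10.5, 7.0), (np.float64(-1.2), 10.0, 6.9), (np.float64(-1.2), 11.0, 6.7), (np.float64(0.2), 21.0, 6.6)]
wrist dowel [None, None, None, None, (np.float64(-2.0), 1.5, 16.7), (np.float64(-1.5), 1.5, 19.4), (np.float64(-3.8), 21.0, 30.7), (np.float64(-4.0), 20.5, 32.9)]
wrist tube [None, None, None, None]
```

drive_tool(commands="0.022 -0.024 0.042 0 0 0 0;0 0 0 0 0 0 0;0 0 0 0 0 0 0")

```text
time_s: 19.47
eef_pos: [578.8, 253.2, 195.5]
ee_rot: [-0.163, 0.711, 0.661, 0.174]
force: [0.3, -0.1, -0.4]
grip_width: 0.142
grip_force: 48.7
```

```bash
cat > ed2.py <<'E'
from al import *
P={n:capture(n) for n in("scene","side")}
a=T[:,0]; B={n:cv2.imread(f"pics/{n}8.png").astype(np.float32) for n in P}
for n in P:
    c=cam(P[n],s); im=P[n]["pixels"].astype(np.float32); D=np.abs(im-B[n]).max(2)
    cv2.imwrite(f"pics/{n}b.png",P[n]["pixels"])
    for t in (-190,-175,-160,-145,-130,-115,-100,-85,-70,-50):
        q=G+a*t;u=proj(c,q)[0];v=proj(c,q+a)[0]-u;v/=np.linalg.norm(v);nr=np.array([-v[1],v[0]])
        ts=np.arange(-12,12.1,.5).astype(np.float32)
        mx=(u[0]+ts*nr[0]).astype(np.float32)[None];my=(u[1]+ts*nr[1]).astype(np.float32)[None]
        S=cv2.remap(im,mx,my,1)[0];d=cv2.remap(D,mx,my,1)[0]
        print(n,t,u.round(), "g:",S[::2,1].astype(int),"d:",d[::2].astype(int))
E
python3 ed2.py
```

```text
19.4667 G jig [  0.8 222.8   0.4] lead [ 1.  26.9  1.6] axis [-0.  1. -0.] 0.14209576790248205 [ 0.3 -0.1 -0.4]
scene -190 [358. 223.] g: [132 147 157 166 172 173 171 169 167 165 158 150 143 137 138 146 159 164
 164 164 163 159 156 156 159] d: [11  9  5  2  0  0  1  0  1  5 16 32 44 51 47 32  9  2  0  1  0  0  0  0
  0]
scene -175 [363. 219.] g: [ 67  90 124 150 164 171 173 172 167 161 155 151 146 140 138 144 157 165
 165 164 164 162 159 158 161] d: [ 5  4  0  0  0  0  0  1  2  9 23 36 43 49 50 38 16  3  0  0  0  1  1  1
  1]
scene -160 [369. 216.] g: [ 77  72  68  76  99 133 157 169 170 164 156 150 145 140 138 144 158 167
 169 166 164 163 162 161 162] d: [19  8  2  1  1  1  1  1  1  6 20 34 43 50 49 35 13  2  1  0  0  0  0  0
  0]
scene -145 [374. 212.] g: [ 82  83  82  79  72  70  84 116 147 158 155 150 145 141 139 145 156 165
 169 169 166 164 163 164 165] d: [26 34 35 26 14  4  1  1  3 10 22 33 41 47 48 32 11  2  0  1  1  0  1  1
  0]
scene -130 [379. 209.] g: [ 82  82  84  86  85  82  77  71  76  97 126 143 144 140 138 144 155 164
 166 168 168 166 163 162 165] d: [ 2  5 16 28 36 
[... 2495 characters left out ...]
 4  1  3  5  4  4  4  5  6 29 26 11 20 25 14  4  4  3  4  4  3  2  3  4
  2]
side -85 [236. 166.] g: [121 117 113 114 114 115 115 114 103  91  93 101 105 104 108 118 122 122
 122 120 117 115 116 112 108] d: [ 2  3  4  3  1  4  4  5 19 40 45 49 40 31 23  9  3  1  3  3  1  2  2  1
  1]
side -70 [230. 166.] g: [132 129 125 121 122 121 121 121 113  90  92 100 103 105 107 122 122 118
 118 116 113 107 106 107 104] d: [ 6  4  4  5  5  4  3  5 19 47 50 42 43 38 30  4  4  3  4  5  3  2  4  3
  2]
side -50 [223. 165.] g: [128 124 123 124 123 122 121 123 117  91  88 102 105 104 105 116 116 111
 105 107 106 106 102  83  53] d: [ 5  4  3  4  5  2  3  6 18 44 56 43 58 39 25  5  3  4  3  3  5  8 18 38
 91]
```

```bash
cat > sv.py <<'E'
from al import *
import itertools
B={}
for n in("scene","side"):
    p=capture(n);c=cam(p,s)
    for nm,q,ax in (("lead",G-T[:,0]*175,T[:,0]),("tube",o-A[:,1]*50,A[:,1])):
        u=proj(c,q)[0];v=proj(c,q+ax)[0]-u;v/=np.linalg.norm(v);nr=np.array([-v[1],v[0]])
        print(n,nm,"px per mm jig x,z:",[(round(float((proj(c,q+A[:,k])[0]-u)@nr),3)) for k in(0,2)])
    # tube sections: print profile
    im=cv2.imread(f"pics/{n}8.png").astype(np.float32)
    for t in (6,35,50,65,80):
        q=o-A[:,1]*t;u=proj(c,q)[0];v=proj(c,q+A[:,1])[0]-u;v/=np.linalg.norm(v);nr=np.array([-v[1],v[0]]);ts=np.arange(-12,12.1,1)
        S=cv2.remap(im,(u[0]+ts*nr[0]).astype(np.float32)[None],(u[1]+ts*nr[1]).astype(np.float32)[None],1)[0]
        print(n,t,"sat",(S.max(1)-S.min(1)).astype(int))
E
python3 sv.py
```

```text
19.5667 G jig [  0.6 222.7   0.1] lead [ 0.7 26.7  1.2] axis [-0.  1. -0.] 0.14086021099048074 [ 0.4 -0.2 -0.5]
scene lead px per mm jig x,z: [0.345, -0.223]
scene tube px per mm jig x,z: [0.34, -0.219]
scene 6 sat [110 110 110 109 104  84  52  25  14  12  12  11  11  10  10  10  12  23
  48  80  98  98  90  83  81]
scene 35 sat [108 107 107 107 107 104  86  52  27  16  13  13  12  10  10  12  22  44
  64  70  69  65  63  64  69]
scene 50 sat [107 107 107 107 107 103  84  52  26  16  13  12  11  10  10  11  18  33
  47  54  55  55  57  58  59]
scene 65 sat [107 107 108 108 107 101  79  48  23  15  13  13  12  11  11  14  38  69
  84  85  84  84  86  87  79]
scene 80 sat [107 107 107 107 105 100  75  42  22  14  13  12  12  11  11  19  42  75
  84  84  81  79  79  85  87]
side lead px per mm jig x,z: [0.125, 0.376]
side tube px per mm jig x,z: [0.117, 0.355]
side 6 sat [75 77 76 72 65 34 15  9 12 12 12 12 11 11 12 10  8 20 40 59 82 80 56 42
 42]
side 35 sat [54 51 67 67 50 47 37 19 11 12 13 12 12 11  9 16 33 46 58 67 58 46 46 54
 64]
side 50 sat [53 56 52 51 57 75 68 22  9 12 11 11 11 10 10  6 54 81 58 67 75 76 55 46
 52]
side 65 sat [52 67 78 73 51 24  9 11 11 10 12 12 11 12 12 14 27 42 46 51 48 47 49 47
 50]
side 80 sat [53 49 40 18 13 15 14 11 12 13 11 11 12 12 11 10 10 10 10 10  9  8  4 50
 79]
```

Comparing the dowel and tube in both fixed cameras, the lead end needs about 3 mm to -x and 1 mm down, plus a yaw of about -0.028. I'll correct that, then feed the first 45 mm gently.

drive_tool(commands="0.025 0.003 -0.009 0.001 0.017 -0.031 0;0 0 0 0 0 0 0;-0.006 -0.07 -0.038 0 0 0 0;-0.006 -0.07 -0.038 0 0 0 0;-0.006 -0.07 -0.038 0 0 0 0;-0.004 -0.044 -0.024 0 0 0 0;-0.004 -0.044 -0.024 0 0 0 0;-0.004 -0.044 -0.024 0 0 0 0;-0.004 -0.044 -0.024 0 0 0 0;0 0 0 0 0 0 0", force=50)

```text
time_s: 20.5
eef_pos: [577.7, 214.1, 172.6]
ee_rot: [-0.166, 0.721, 0.651, 0.171]
force: [0.4, 0.0, -0.6]
grip_width: 0.147
grip_force: 48.7
```

```bash
python3 al.py; python3 - <<'E'
from rig import sense
s=sense();print(s["wrist_torque"])
E
```

```text
20.5 G jig [  2.7 177.6  -1.4] lead [ -2.8 -18.3  -0.2] axis [ 0.  1. -0.] 0.14729535534138655 [ 0.4  0.  -0.6]
[-0.23471037 -0.02235836 -0.02345859]
```

drive_tool(commands="-0.004 -0.044 -0.024 0 0 0 0;-0.004 -0.044 -0.024 0 0 0 0;-0.004 -0.044 -0.024 0 0 0 0;-0.004 -0.044 -0.024 0 0 0 0;0 0 0 0 0 0 0")

```text
time_s: 20.92
eef_pos: [576.1, 196.5, 162.9]
ee_rot: [-0.167, 0.721, 0.651, 0.171]
force: [-0.4, 0.9, -0.2]
grip_width: 0.146
grip_force: 48.7
```

drive_tool(commands="-0.004 -0.044 -0.024 0 0 0 0;-0.004 -0.044 -0.024 0 0 0 0;-0.004 -0.044 -0.024 0 0 0 0;-0.004 -0.044 -0.024 0 0 0 0;0 0 0 0 0 0 0")

```text
time_s: 21.33
eef_pos: [574.5, 178.8, 153.3]
ee_rot: [-0.166, 0.721, 0.651, 0.171]
force: [0.6, -0.4, 0.3]
grip_width: 0.144
grip_force: 48.7
```

drive_tool(commands="-0.004 -0.044 -0.024 0 0 0 0;-0.004 -0.044 -0.024 0 0 0 0;-0.004 -0.044 -0.024 0 0 0 0;-0.004 -0.044 -0.024 0 0 0 0;-0.004 -0.044 -0.024 0 0 0 0;-0.004 -0.044 -0.024 0 0 0 0;0 0 0 0 0 0 0")

```text
time_s: 21.92
eef_pos: [572.1, 152.5, 138.9]
ee_rot: [-0.167, 0.721, 0.651, 0.171]
force: [-0.5, 0.1, -0.3]
grip_width: 0.145
grip_force: 48.7
```

```bash
python3 al.py; python3 sv.py | grep -v tube | tail -12; python3 ed2.py | grep -E -A1 -- "-1(30|15)|-100|-85|-70"
```

```text
21.9167 G jig [  1.6 107.1  -2.1] lead [ -3.9 -88.8  -0.9] axis [ 0.  1. -0.] 0.1448720175342325 [-0.5  0.1 -0.3]
  84  84  81  79  79  85  87]
side lead px per mm jig x,z: [0.115, 0.352]
side 6 sat [75 77 76 72 65 34 15  9 12 12 12 12 11 11 12 10  8 20 40 59 82 80 56 42
 42]
side 35 sat [54 51 67 67 50 47 37 19 11 12 13 12 12 11  9 16 33 46 58 67 58 46 46 54
 64]
side 50 sat [53 56 52 51 57 75 68 22  9 12 11 11 11 10 10  6 54 81 58 67 75 76 55 46
 52]
side 65 sat [52 67 78 73 51 24  9 11 11 10 12 12 11 12 12 14 27 42 46 51 48 47 49 47
 50]
side 80 sat [53 49 40 18 13 15 14 11 12 13 11 11 12 12 11 10 10 10 10 10  9  8  4 50
 79]
scene -130 [340. 235.] g: [161 162 160 158 158 158 157 153 150 150 150 149 147 144 141 137 133 136
 144 158 176 195 205 214 218] d: [ 1  1  1  1  1  1  5 16 28 35 36 31 26 19 11  5  2  0  0  1  1  1  1  1
--
scene -115 [345. 231.] g: [160 162 162 162 161 157 151 146 145 147 147 146 144 141 139 136 134 132
 136 145 157 178 205 217 220] d: [ 8 10 10  8  7  7 12 18 23 21 19 18 14  9  5  4  2  1  1  1  1  1  1  1
--
scene -100 [350. 228.] g: [154 158 162 165 166 
[... 904 characters left out ...]
  68] d: [ 5  6  8  3  4  2  6 36 25 34 51 45 32 24 15 12 26 29 10  5  3  2  2  2
--
side -100 [276. 173.] g: [106 105  96  85  89  95  93 102 105  92  93 112 113 106 100  92  85  83
  85  84  83  83  81  80  81] d: [ 2  2  2  3  3  9 43 53 42 57 70 55 51 52 34 15  6 34 43 15  3  3  2  2
--
side -85 [272. 173.] g: [ 79  76  95  99  98 100  99  98  94  87  89  97 104 103 103  97  95  95
  96  94  93  94  95  96  94] d: [ 5  2  2  2  2  3  4  3  5 13 26 16 13 10  7  4  4  2  3  3  6  3  2  4
--
side -70 [267. 172.] g: [110 105  81  88  94  99  98  96  98  87  91  98 107 106  99  98 103 101
 101 101 101 101 101  98 100] d: [ 7  2  2  2  2  3  4  1  4 30 33 19 14 13 15  5  4  2  4  2  2  2  2  3
```

The dowel vanishes at the mouth in both cameras (lead about 89 mm in) and force stays near zero. I'll keep feeding.

drive_tool(commands="-0.004 -0.044 -0.024 0 0 0 0;-0.004 -0.044 -0.024 0 0 0 0;-0.004 -0.044 -0.024 0 0 0 0;-0.004 -0.044 -0.024 0 0 0 0;-0.004 -0.044 -0.024 0 0 0 0;0 0 0 0 0 0 0")

```text
time_s: 22.62
eef_pos: [570.1, 130.4, 126.9]
ee_rot: [-0.167, 0.721, 0.651, 0.171]
force: [1.0, -0.2, 0.5]
grip_width: 0.147
grip_force: 48.7
```

drive_tool(commands="-0.004 -0.044 -0.024 0 0 0 0;-0.004 -0.044 -0.024 0 0 0 0;-0.004 -0.044 -0.024 0 0 0 0;-0.004 -0.044 -0.024 0 0 0 0;0 0 0 0 0 0 0")

```text
time_s: 23.03
eef_pos: [568.5, 112.9, 117.3]
ee_rot: [-0.167, 0.721, 0.651, 0.171]
force: [0.3, 0.4, -0.5]
grip_width: 0.148
grip_force: 48.7
```

drive_tool(commands="-0.002 -0.018 -0.01 0 0 0 0;-0.002 -0.018 -0.01 0 0 0 0;-0.002 -0.018 -0.01 0 0 0 0;0 0 0 0 0 0 0")

```text
time_s: 23.37
eef_pos: [567.9, 108.1, 114.7]
ee_rot: [-0.166, 0.72, 0.651, 0.172]
force: [-0.8, 0.7, 0.5]
grip_width: 0.148
grip_force: 48.7
```

drive_tool(commands="-0.002 -0.018 -0.01 0 0 0 0;-0.002 -0.018 -0.01 0 0 0 0;-0.002 -0.018 -0.01 0 0 0 0;0 0 0 0 0 0 0")

```text
time_s: 23.7
eef_pos: [567.3, 102.6, 111.7]
ee_rot: [-0.166, 0.721, 0.651, 0.172]
force: [0.7, 0.2, 0.0]
grip_width: 0.145
grip_force: 48.7
```

drive_tool(commands="-0.001 -0.018 -0.01 0 0 0 0;-0.002 -0.018 -0.01 0 0 0 0;0 0 0 0 0 0 0")

```text
time_s: 23.95
eef_pos: [567.1, 99.1, 109.8]
ee_rot: [-0.166, 0.72, 0.651, 0.172]
force: [0.6, -0.2, -0.3]
grip_width: 0.147
grip_force: 48.7
```

drive_tool(commands="-0.001 -0.013 -0.007 0 0 0 0;0 0 0 0 0 0 0")

```text
time_s: 24.12
eef_pos: [567.1, 98.8, 109.7]
ee_rot: [-0.167, 0.72, 0.651, 0.173]
force: [0.3, 5.5, 2.5]
grip_width: 0.145
grip_force: 48.7
```

Force is rising along the axis, so I'll confirm the stop with two more small pushes.

drive_tool(commands="-0.001 -0.013 -0.007 0 0 0 0;0 0 0 0 0 0 0;0 0 0 0 0 0 0")

```text
time_s: 24.37
eef_pos: [567.1, 98.6, 109.7]
ee_rot: [-0.167, 0.72, 0.651, 0.173]
force: [1.3, 10.2, 6.5]
grip_width: 0.143
grip_force: 48.7
```

```bash
python3 al.py
```

```text
24.3667 G jig [ 0.7 45.6 -2.5] lead [  -4.5 -150.4   -2.1] axis [ 0.  1. -0.] 0.14275500267806657 [ 1.3 10.2  6.5]
```

The stop is met at 150.4 mm with axial force only. I'll let go and back off square to the slope.

drive_tool(commands="0 0 0 0 0 0 45;0 0 0 0 0 0 45;0 0 0 0 0 0 45;0 0 0 0 0 0 45;0 0 0 0 0 0 45;-0.004 -0.047 0.088 0 0 0 45;-0.004 -0.047 0.088 0 0 0 45;-0.008 -0.093 0.177 0 0 0 45;-0.012 -0.14 0.265 0 0 0 45;-0.012 -0.14 0.265 0 0 0 45;-0.012 -0.14 0.265 0 0 0 45;0 0 0 0 0 0 45;0 0 0 0 0 0 45")

```text
time_s: 25.45
eef_pos: [562.2, 34.9, 225.0]
ee_rot: [-0.165, 0.721, 0.651, 0.173]
force: [1.0, -0.3, -0.9]
grip_width: 0.447
grip_force: 0.0
```

```bash
python3 - <<'E'
from al import *
print(s["eef_pos"])
B={n:cv2.imread(f"pics/{n}8.png").astype(np.float32) for n in("scene","side")}
a=np.array([.088,.878,.469]);a/=np.linalg.norm(a)
for n in B:
    p=capture(n);c=cam(p,s);im=p["pixels"].astype(np.float32);D=cv2.absdiff(im,B[n]).max(2)
    for t in (20,50,80,110,122,128,134,140):
        q=o+a*t+A@[-.9,0,-1.4];u=proj(c,q)[0];v=proj(c,q+a)[0]-u;v/=np.linalg.norm(v);nr=np.array([-v[1],v[0]]);ts=np.arange(-8,8.1,1)
        d=cv2.remap(D,(u[0]+ts*nr[0]).astype(np.float32)[None],(u[1]+ts*nr[1]).astype(np.float32)[None],1)[0]
        print(n,t,u.round(),d.astype(int))
    for k in("spacer","tray_in"): print(n,k,[(np.round(b["position"]),round(b["confidence"],2),atz(c,b["position"],24).round()) for b in boxes_of(p,k)[:4]])
E
```

```text
25.45 G jig [  0.4  43.4 129.4] lead [  -4.8 -152.5  130.8] axis [ 0.  1. -0.] 0.4468702975279867 [ 1.  -0.3 -0.9]
[562.2  34.9 225. ]
scene 20 [354. 226.] [ 5  2  1  0  0  2  9 15 13 18 34 40 24  7  2  1  1]
scene 50 [364. 219.] [ 2  1  0  0  0  1  6 13 14 12 29 39 30 12  2  1  0]
scene 80 [375. 212.] [13  4  0  0  0  1  7 15 17 13 25 39 33 15  3  1  1]
scene 110 [385. 206.] [ 9 24 36 37 31 28 55 87 80 45 19 33 33 17  5  1  0]
scene 122 [389. 203.] [  0   0   7  20  35  47  67 103 125 118  80  34  14  16   4   1   1]
scene 128 [391. 201.] [  0   0   1   5  16  34  57  89 114 127 119  79  27   7   2   0   0]
scene 134 [394. 200.] [ 0  0  0  0  4 16 32 45 51 50 46 28  9  1  0  0  0]
scene 140 [396. 199.] [ 0  0  0  0  1  4 14 30 38 37 28 14  3  1  0  0  0]
scene spacer [(array([460., 226.]), 0.93, array([628., 367.,  24.])), (array([210., 290.]), 0.69, array([ 506., -317.,   24.])), (array([361., 161.]), 0.63, array([269., 255.,  24.]))]
scene tray_in [(array([213., 283.]), 0.65, array([ 489., -304.,   24.]))]
side 20 [273. 173.] [ 2  4  6  5  9 15 16 26 35 38 10  4  6  3  3  3  2]
side 50 [264. 171.] [ 3  3  5 12 25 21 18 27 38 28  8  4  3  4  4  4  4]
side 80 [254. 170.] [ 3  2  4 11  7 21 25 44 44 14  6  4  2  2  2  3  3]
side 110 [244. 169.] [ 3  5  7 20 20 13 23 45 43 11  1  2  4  3  2  2  3]
side 122 [240. 168.] [ 5  3 12 54 43 12 21 33 25  5  4  1  1  6  4  3  4]
side 128 [238. 168.] [ 5  6 20 29 23 36 34 45 44 10  4  3  5  2  2  2  5]
side 134 [236. 167.] [ 2  4  5 10 17 34 49 37 17  4  2  2  5  5  4  4  3]
side 140 [234. 167.] [3 4 4 1 2 1 2 1 3 1 2 3 7 3 3 2 2]
side spacer [(array([294., 308.]), 0.77, array([257., 261.,  24.])), (array([157., 252.]), 0.63, array([619., 376.,  24.])), (array([440., 201.]), 0.57, array([ 271., -286.,   24.]))]
side tray_in [(array([399., 176.]), 0.76, array([ 429., -308.,   24.]))]
```

The dowel's outer end sits about 130–135 mm out of the mouth in the side view, as it should. The spacer shows in the tray near (506,-317), and the gripper is clear. I'm handing in.

```bash
python3 -c "
from rig import finish_job; print(finish_job())"
```

```text
the job is handed in; nothing more can be done
None
```

The spacer is in the tray, the dowel is fed down to the stop plate and released, and the job is handed in at about 25.5 s; no verdict was returned.

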